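# Weigh the food tins on the ball-mount bench scale

## Task

Get the bench scale on the garage table ready and weigh all the squat food tins: first turn the tare dial anticlockwise back to its zero stop, then lower the twin-tray carrier's hitch cup fully onto the scale's ball, lined up with the scale with its lever on the side away from the dial, and press the latch lever right down. Only after that stand every tin upright in the carrier's trays, and leave them there with the dial still at zero. Leave the jar, carton and dish among the tins standing where they are.

Things in the scene. Friction and masses are not known exactly. Their poses are not given: they have to be found in the camera images.
- scale: fixed grey bench scale, case 190 (x) x 300 (y) x 50 mm. Origin on the table under the ball; its x runs across the case, the tare dial lies 165 mm towards its -y. Yaw within 0.15 rad of the world's
- ball (a point): centre of the scale's 40 mm steel ball, on a 20 mm neck, standing 48 mm above the underside of a 130 mm square aluminium platform 12 mm thick (platform top 36 mm below this point, about 68 mm above the table; ball top 20 mm above it). The platform gives up to 4 mm under load
- tare_grip (a point): grip height of the tare dial, on its vertical axis: a black knob on the scale case, 56 mm across, with a bar 14 mm thick, 53 mm long, 30 mm high to pinch across, its top 7 mm above this point. At joint value 0 the bar lies along the scale's x, the white line on its top pointing to the black tick on the white dial plate, at the scale's -x
- tare (a joint): tare dial, rad: 0 = zero stop, grows clockwise seen from above (so zero is reached turning anticlockwise); stands at 1.6 to 2.8 at the start, stays where it is left, friction 0.05 N m
- carrier: loose twin-tray carrier, 0.7 to 0.92 kg, 320 (x) x 142 (y) mm. Origin at the centre of its underside, z up. 110 mm square foot; in the middle a dark steel hitch cup 70 mm square, top at z 66 mm, its bore 46 mm square, open below, 60 mm deep. A tray on its -x and +x sides, latch lever on its +y side. Seated on the ball, its foot rests flat on the platform
- tray_a (a point): centre of the floor of the carrier's +x tray: carrier x 108, y 0, z 30 mm. Tray inside 101 (x) x 136 (y) mm, rim 12 mm above its floor; room for two tins side by side along y
- tray_b (a point): the same for the -x tray: carrier x -108, y 0, z 30 mm
- cup (a point): point in the hitch cup that coincides with the ball's centre when seated: 36 mm above the carrier's underside, on its centre line
- handle (a point): grip point on the carrier's black upright handle fin: 98 mm above the underside, on the centre line. Fin 18 mm thick (carrier's x), 50 mm long (y), from z 65 to 117 mm
- lever_pad (a point): middle of the top face of the steel latch lever's rubber pad, 50 mm out from its hinge, where to press. Lever 26 mm wide, 66 mm long, hinge at carrier y 40, z 52 mm, pointing to +y; raised it slopes up at 0.65 rad; pressed it lies nearly level, the pad's top at about carrier y 90, z 58 mm
- latch (a joint): latch lever, rad: 0 raised (open), 0.6 fully pressed down (tongue under the ball); stiff, about 3 N at the pad, stays where it is left
- tin1: squat steel food tin with a plain paper band, upright, 58 mm across, 62 mm tall, 0.2 to 0.36 kg; origin at the centre of its underside, z up. Two to four tins are present (None if absent)
- tin2: squat steel food tin with a plain paper band, upright, 58 mm across, 62 mm tall, 0.2 to 0.36 kg; origin at the centre of its underside, z up. Two to four tins are present (None if absent)
- tin3: squat steel food tin with a plain paper band, upright, 58 mm across, 62 mm tall, 0.2 to 0.36 kg; origin at the centre of its underside, z up. Two to four tins are present (None if absent)
- tin4: squat steel food tin with a plain paper band, upright, 58 mm across, 62 mm tall, 0.2 to 0.36 kg; origin at the centre of its underside, z up. Two to four tins are present (None if absent)
- jar: bystander: glass jar with steel lid, 60 mm across, 78 mm tall, standing among the tins; origin at its underside
- carton: bystander: small cardboard carton 64 x 64 x 50 mm, among the tins; origin at its underside
- dish: bystander: small white ceramic dish, 72 mm across, 45 mm tall, among the tins; origin at its underside

How it is judged:
By the outcome, as a careful person would: the job done as asked, in the order asked, and still so for the second after the job is handed in, with the robot touching nothing.
Of tin1, tin2, tin3, tin4 only 2 to 4 are there at a start; the rules pass over those that are not, and their reading is None.
At some moment in a run one of tin1, tin2, tin3, tin4 may be knocked a few centimetres aside while the robot is not near it.
It also fails if it takes over 210 s, if anything falls off the work surface, if the arm or the gripper's body presses on something with over 40 N, if the wrist force passes 120 N, or if a joint passes its speed limit or range.

## Robot

A 6-joint arm with a two-finger parallel gripper is mounted at the origin on the work surface. World frame = base frame: x ahead of the robot, y to its left, z up, the work surface at z = 0. Lengths are in mm, angles in rad, forces in N, time in s.
With the tool pointing down it reaches from about 325 to 875 mm from the base axis. Payload 4.4 kg.
Tool frame: the origin (TCP) lies on the centre line of the jaws, within the pads' length; the fingertips stand ahead of it and the grasp point (between the pads) lies 6 mm ahead of it (ctrl.tcp_to_tips is the z of the fingertips in the tool frame, in mm); z points along the fingers, y is the line along which they close (so a half turn about z gives the same grasp; the last joint's range is limited). The gripper opens to 85 mm and grips with 20 to 120 N. Pads are 22 mm wide; open, the fingers measure 114 mm over their backs; the gripper's body (76 mm by 85 mm) begins 54 mm behind the grasp point. The pads swing forward as they close: fully open they stand 13 mm farther back than shut.
Start: joints at [-1.252, 0.207, 1.542, -0, 1.393, -0.15], TCP at [260.296, -512.712, 256.282] pointing down, gripper open.
Joint ranges: [-2.73, 2.73], [-0.86, 2.22], [0.23, 2.46], [-1.11, 4.25], [0.08, 2.63], [-2.82, 2.82]. Speed limits (rad/s): [2.79, 2.79, 3.14, 3.14, 3.14, 3.14].

## Interface

Orientations are given as a 3x3 rotation matrix whose columns are the frame's x, y, z axes.
In Python, from plant import ctrl, sensors, optics gives the robot as it stands. Calls block until the motion is done:
- ctrl.move_ptp(position, orientation): joint-space move of the TCP to a pose.
- ctrl.move_l(position, rot=None, vel=150, threshold=None): straight line of the TCP; rot=None keeps the orientation; vel is the mean speed in mm/s. With threshold (N) it stops when the force on the tool has changed by that much, and returns True; else False.
- ctrl.set_joints(angles): joint-space move.
- ctrl.gripper_to(opening, force=None): finger opening in mm; force is the grip in N (None keeps the last); returns when the fingers have stopped.
- ctrl.hold(seconds).
- ctrl.solve_ik(position, orientation): joint angles nearest the present ones, or None.
- sensors.read_state(): the state.
- optics.grab_frame(name): name is "side" or "top"; returns (picture, depth): 400x640x3 uint8, red, green, blue; 400x640 float32, mm along the optical axis (not along the pixel's ray), 0 where there is no reading.
- optics.camera_params(name): a dict with "mtx" (3x3 intrinsics, pixels), "k1" (the pictures are not rectified: a ray, as slopes to the right and down, at radius r is drawn at 1 + k1 r^2 times it, then the intrinsics apply), "R" (3x3) and "t" (3): a world point X has camera coordinates R X + t. Camera axes: x right, y down, z forward; pixel columns grow to the right and rows downward; lengths in mm; the calibration is good to about 2 mm. A picture is of the moment at which its call begins. camera_params takes no time and is no camera call.
A pose or a line that the arm cannot do raises ctrl.MotionError and nothing moves.
- ctrl.finish_job(): hands the job in; it is judged then, once.
The state is a dict: "t": time; "q": joint angles; "qvel": joint speeds; "tau": joint torques, N m; "eef_pos": TCP position; "eef_rot": TCP orientation; "force": force on the tool from outside, world axes, zero at the start; "wrist_torque": the same for the moment, N m; "grip_width": finger opening in mm; "grasp_force": force on a finger pad.
Only numpy, scipy, OpenCV 4.12 (cv2) and the standard library are available. Lean on these libraries where they do the work, as an engineer would, in place of code of your own. Each camera call takes 0.05 s, during which the arm holds its last target. There are 200 camera calls.

## Working session

There is one attempt and no reset: what is moved stays moved. The work goes in short steps, each a Python script; the robot and the scene stay as the last script left them, time stands still between calls to the robot, and variables do not carry over. Pictures are saved under pics/ and viewed, at most 14 in all, crops included, and the job is handed in when it is done.

```bash
ls; mkdir -p pics
python3 - <<'E'
from plant import ctrl,sensors,optics
import cv2,numpy as np
for n in("top","side"):
    p,d=optics.grab_frame(n); cv2.imwrite(f"pics/{n}0.png",p[:,:,::-1]); np.save(f"pics/{n}0.npy",d)
    c=optics.camera_params(n); print(n,c, -np.array(c["R"]).T@c["t"], (d==0).mean())
print(ctrl.tcp_to_tips, sensors.read_state())
E
```

```text
pics
top {'mtx': array([[517.07324546,   0.        , 321.26918368],
       [  0.        , 517.07324546, 205.945069  ],
       [  0.        ,   0.        ,   1.        ]]), 'k1': -0.03404735678187533, 'R': array([[-0.01325644, -0.99972109, -0.01954481],
       [-0.98047845,  0.01683127, -0.19590486],
       [ 0.19617918,  0.01656626, -0.98042811]]), 't': array([  10.88268423,  538.6381326 , 1621.16335133])} [ 210.22884794  -25.04293768 1695.1686539 ] 0.00391796875
side {'mtx': array([[433.96953222,   0.        , 324.50535117],
       [  0.        , 433.96953222, 205.13346709],
       [  0.        ,   0.        ,   1.        ]]), 'k1': -0.03463893162168194, 'R': array([[-0.78469003, -0.61962121,  0.01819629],
       [-0.3793125 ,  0.45673137, -0.80468533],
       [ 0.49028929, -0.63833064, -0.59342262]]), 't': array([407.23607865, 270.84482752, 988.67265768])} [-62.44669359 759.72883709 797.23539368] 0.00416796875
25.0 {'t': 0.1, 'q': array([-1.25148673e+00,  2.07374074e-01,  1.54278107e+00,  1.23951554e-05,
        1.39348460e+00, -1.50486439e-01]), 'qvel': array([ 0.00059278, -0.00212531, -0.00404351, -0.00077227, -0.001685  ,
       -0.00099984]), 'tau': array([-3.44668988e-04, -3.84090757e+01, -2.92546570e+01, -2.48560973e-04,
        4.85124823e-03,  2.17310543e-05]), 'eef_pos': array([ 260.11093436, -512.11752999,  255.23373944]), 'eef_rot': array([[ 8.91661738e-01,  4.52701829e-01, -6.31017281e-04],
       [ 4.52702157e-01, -8.91659669e-01,  1.94743547e-03],
       [ 3.18954941e-04, -2.02211658e-03, -9.99997905e-01]]), 'force': array([-0.29625979,  0.40630672,  0.63721505]), 'wrist_torque': array([-0.03666056, -0.07250837,  0.01527466]), 'grasp_force': 0.0, 'grip_width': 85.71388974889221}
```

View pics/top0.png

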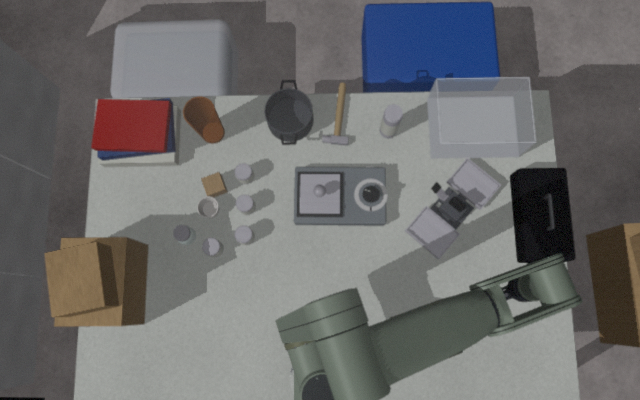

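View pics/side0.png

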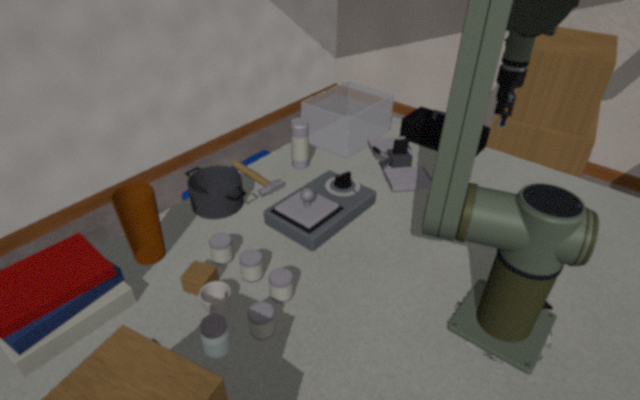

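Top: scale ball near (320,190), dial (371,194); carrier around (455,208) with its lever up-left at (437,188); tins around (244,172), (246,204), (244,235), (211,246), jar at (182,233), dish (208,207), carton (214,183). I'll zoom in to check these.

```bash
cat > h.py <<'E'
import numpy as np,cv2
from plant import ctrl,sensors,optics
def grab(n):
    p,d=optics.grab_frame(n); return p,d
def ray(n,uv):
    c=optics.camera_params(n);K=c["mtx"];R=np.array(c["R"]);t=np.array(c["t"])
    uv=np.atleast_2d(np.array(uv,float))
    s=(uv-K[:2,2])/[K[0,0],K[1,1]]; u=s.copy()
    for _ in range(10): u=s/(1+c["k1"]*(u**2).sum(1,keepdims=True))
    return -R.T@t, np.c_[u,np.ones(len(u))]@R
def onplane(n,uv,z):
    o,d=ray(n,uv); return o+d*((z-o[2])/d[:,2])[:,None]
def bydepth(n,uv,dep):
    o,d=ray(n,uv); return o+d*np.asarray(dep).reshape(-1,1)
def cloud(n,dep):
    v,u=np.mgrid[0:400,0:640]
    return bydepth(n,np.c_[u.ravel(),v.ravel()],dep.ravel()).reshape(400,640,3)
def proj(n,X):
    c=optics.camera_params(n);x=np.atleast_2d(X)@np.array(c["R"]).T+c["t"]
    s=x[:,:2]/x[:,2:];s=s*(1+c["k1"]*(s**2).sum(1,keepdims=True))
    return s*c["mtx"][0,0]+c["mtx"][:2,2]
def crop(p,x,y,w,h,k,f):
    cv2.imwrite(f,cv2.resize(p[y:y+h,x:x+w,::-1],None,fx=k,fy=k,interpolation=cv2.INTER_CUBIC))
def down(a):  # tool down, tool y (closing line) at world angle a
    return np.array([[np.sin(a),np.cos(a),0],[-np.cos(a),np.sin(a),0],[0,0,-1.]])
E
python3 - <<'E'
from h import *
p=cv2.imread("pics/top0.png")[:,:,::-1]
q=np.vstack([crop for crop in [cv2.resize(p[150:270,290:510],None,fx=3.6,fy=3.6,interpolation=cv2.INTER_CUBIC)]])
q=cv2.convertScaleAbs(q,alpha=1.5); cv2.imwrite("pics/z1.png",q[:,:,::-1])
q=cv2.resize(p[150:270,160:290],None,fx=4,fy=4,interpolation=cv2.INTER_CUBIC)
cv2.imwrite("pics/z2.png",cv2.convertScaleAbs(q,alpha=1.4)[:,:,::-1])
d=np.load("pics/top0.npy");C=cloud("top",d)
for u,v in[(244,168),(246,200),(244,230),(211,243),(182,232),(208,203),(214,180),(320,188),(371,190),(455,200),(475,183),(433,232),(350,240),(300,260),(371,182)]: print((u,v),C[v,u].round(0))
E
```

```text
(244, 168) [669. 255.  59.]
(246, 200) [562. 247.  57.]
(244, 230) [463. 251.  61.]
(211, 243) [422. 356.  63.]
(182, 232) [456. 446.  82.]
(208, 203) [564. 383.   8.]
(214, 180) [632. 355.  53.]
(320, 188) [581.   5. 127.]
(371, 190) [ 581. -157.   87.]
(455, 200) [ 538. -415.  116.]
(475, 183) [ 613. -507.   27.]
(433, 232) [ 452. -359.   24.]
(350, 240) [433. -90.  -2.]
(300, 260) [370.  76.  -3.]
(371, 182) [ 615. -161.   55.]
```

View pics/z1.png

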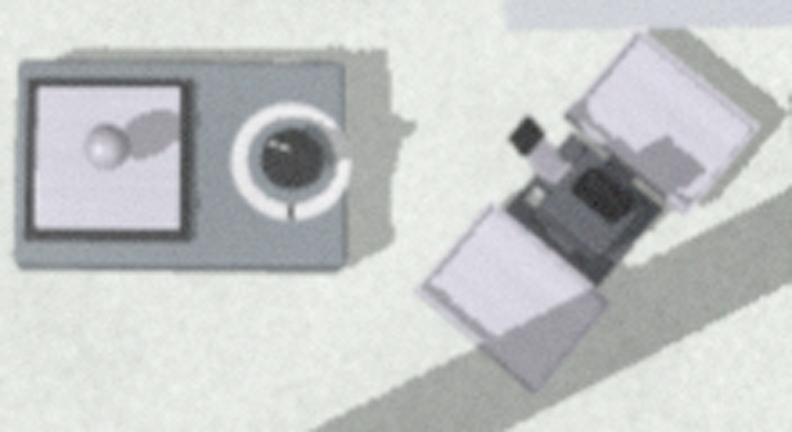

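View pics/z2.png

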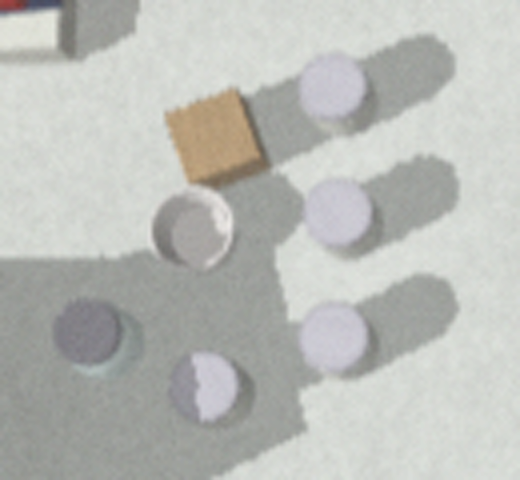

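Four tins: z2 crop (333,88), (338,211), (335,338), (205,386); jar (88,330), dish (192,228), carton (217,137). In z1 the dial's white line points up-left from the hub at (291,158), the tick is at (290,212), and the carrier's lever points up-left. Now precise measurements.

```bash
cat >> h.py <<'E'
def rectpose(n,mask,z):
    c=max(cv2.findContours(mask.astype(np.uint8),0,1)[0],key=cv2.contourArea)
    w=onplane(n,cv2.convexHull(c)[:,0],z)[:,:2].astype(np.float32)
    return cv2.minAreaRect(w)
def tins(p,C):
    """tin tops: bright (or shaded) low-saturation blobs at z~62 in the tin area (top view)"""
    m=((C[...,2]>44)&(C[...,2]<74)&(C[...,0]>330)&(C[...,0]<780)&(C[...,1]>150)&(C[...,1]<520)).astype(np.uint8)
    m=cv2.morphologyEx(m,cv2.MORPH_OPEN,np.ones((5,5),np.uint8))
    out=[]
    for c in cv2.findContours(m,0,1)[0]:
        if cv2.contourArea(c)<80: continue
        (u,v),r=cv2.minEnclosingCircle(c)
        mm=np.zeros(m.shape,np.uint8);cv2.drawContours(mm,[c],-1,1,-1)
        col=p[mm>0].mean(0)
        out.append((onplane("top",[u,v],62)[0][:2].round(1),round(r,1),col.round(0),C[mm>0][:,2].mean().round(1)))
    return out
E
python3 - <<'E'
from h import *
p=cv2.imread("pics/top0.png")[:,:,::-1]; d=np.load("pics/top0.npy");C=cloud("top",d)
f=p.astype(float); hsv=cv2.cvtColor(p,cv2.COLOR_RGB2HSV)
for t in tins(p,C): print("tin?",t)
X,Y,Z=C[...,0],C[...,1],C[...,2]
reg=(X>450)&(X<700)&(Y>-250)&(Y<100)
print("case",rectpose("top",reg&(Z>25),50))
br=p.max(2)
plat=reg&(Y>-75)&(Y<75)&(Z>50)&(br>150); plat=cv2.morphologyEx(plat.astype(np.uint8),cv2.MORPH_OPEN,np.ones((3,3)))
print("plat",rectpose("top",plat,68), plat.sum())
reg=(X>350)&(X<720)&(Y>-620)&(Y<-270)
m=(reg&(Z>12)).astype(np.uint8); m=cv2.morphologyEx(m,cv2.MORPH_OPEN,cv2.getStructuringElement(2,(13,13)))
print("carrier",rectpose("top",m,42))
dark=(reg&(br<60)&(Z>90)); n,l,s,c=cv2.connectedComponentsWithStats(dark.astype(np.uint8))
for i in range(1,n):
    if s[i,4]>15: print("fin?",c[i],s[i],onplane("top",c[i],117)[0], rectpose("top",l==i,117))
k=(Z>65)&(br<110)&(abs(X-575)<60)&(abs(Y+160)<50); c=np.argwhere(k).mean(0)[::-1]
print("knob px",c,onplane("top",c,85))
print(p[182:205,360:384].max(2))
E
```

```text
tin? (array([412.7, 356.2]), 9.5, array([124., 123., 128.]), np.float64(61.3))
tin? (array([450.3, 253. ]), 9.2, array([139., 138., 144.]), np.float64(68.0))
tin? (array([551.1, 251.3]), 9.3, array([139., 138., 143.]), np.float64(61.2))
tin? (array([616.5, 354.7]), 11.0, array([130., 112.,  88.]), np.float64(50.4))
tin? (array([657. , 257.6]), 9.1, array([138., 137., 142.]), np.float64(61.1))
case ((575.7833251953125, -60.172821044921875), (303.0649108886719, 193.57215881347656), 88.93373107910156)Traceback (most recent call last):
  File "<stdin>", line 10, in <module>
  File "h.py", line 27, in rectpose
    c=max(cv2.findContours(mask.astype(np.uint8),0,1)[0],key=cv2.contourArea)
ValueError: max() iterable argument is empty
```

```bash
sed -i 's/\[...,2\]>44/[...,2]>46/' h.py
python3 - <<'E'
from h import *
p=cv2.imread("pics/top0.png")[:,:,::-1]; d=np.load("pics/top0.npy");C=cloud("top",d)
X,Y,Z=C[...,0],C[...,1],C[...,2]
br=p.max(2)
reg=(X>450)&(X<700)&(Y>-250)&(Y<100)
for th in(110,125):
  plat=reg&(Y>-75)&(Y<75)&(Z>50)&(br>th); plat=cv2.morphologyEx(plat.astype(np.uint8),cv2.MORPH_OPEN,np.ones((3,3)))
  print("plat",rectpose("top",plat,68), plat.sum())
b=np.argwhere(reg&(Y>-60)&(Y<60)&(Z>100)).mean(0)[::-1]; print("ball top",b,onplane("top",b,112))
dial=reg&(Y<-110)&(br>135); print("dial plate",rectpose("top",dial,55),dial.sum())
reg=(X>350)&(X<720)&(Y>-620)&(Y<-270)
m=(reg&(Z>12)).astype(np.uint8); m=cv2.morphologyEx(m,cv2.MORPH_OPEN,cv2.getStructuringElement(2,(13,13)))
print("carrier",rectpose("top",m,42))
dark=(reg&(br<60)&(Z>90)); n,l,s,c=cv2.connectedComponentsWithStats(dark.astype(np.uint8))
for i in range(1,n):
    if s[i,4]>15: print("fin?",c[i],s[i],onplane("top",c[i],117)[0], rectpose("top",l==i,117))
k=(Z>70)&(br<70)&(abs(X-575)<60)&(abs(Y+160)<50); c=np.argwhere(k).mean(0)[::-1]
print("knob px",c,onplane("top",c,85), np.percentile(Z[k],[10,50,80]))
print(br[182:205,360:384])
E
```

```text
plat ((577.3194580078125, 7.991924285888672), (126.71947479248047, 128.98609924316406), 88.94306945800781) 1449
plat ((578.8382568359375, 7.808315277099609), (126.20818328857422, 125.77876281738281), 88.85232543945312) 1287
ball top [319.47540984 189.8442623 ] [[578.70756178   6.6613662  112.        ]]
dial plate ((466.3941650390625, -174.60867309570312), (48.746212005615234, 135.4062957763672), 0.7072684168815613) 803
carrier ((451.8092956542969, -353.2602844238281), (139.66200256347656, 111.65663146972656), 47.92534637451172)
fin? [457.57983193 203.        ] [450 197  16  14 119] [ 528.07336145 -422.12704195  117.        ] ((528.3818969726562, -420.8111572265625), (49.08454513549805, 26.138843536376953), 48.59623718261719)
knob px [372.20987654 192.4691358 ] [[ 573.43027441 -160.80550668   85.        ]] [73.92888102 90.83696365 94.66988464]
[[142 152 156 158 158 155 150 141 143 141 136 134 139 137 137 141 146 157
  157 156 144 131 118 109]
 [156 157 158 155 150 142 130 118 119 116 113 111 111 113 117 115 121 138
  140 145 154 149 138 115]
 [156 155 154 142 131 116 109 107 108 108 1
[... 1378 characters left out ...]
09 103  87  67  56  52  54  51  56  58  50  50  50  55  55  57  56
   68  92 105 106 107 134]
 [117 106 106  99  79  57  59  51  53  52  54  49  56  52  56  52  56  63
   79 100 106 109 123 149]
 [121 109 105 102  96  76  62  56  57  52  46  53  53  52  56  63  67  82
   98 107 111 120 144 156]
 [137 121 108 107 107  98  84  72  64  57  56  63  53  60  69  77  93 100
  106 109 113 129 154 161]
 [151 139 120 110 109 108 102  94  88  86  80  79  82  88  97  96 107 107
  108 112 126 147 157 157]
 [153 148 140 123 112 110 110 105 105 105  97  99 100 104 107 106 107 109
  111 129 146 157 159 155]
 [153 154 150 141 120 113 108 104 110 107 107 106 105 108 110 110 117 129
  141 150 157 161 160 152]]
```

Run:
```python
from h import *
D=np.array([574.9,-157.7])
th=np.radians(67)
best=None
for k in(-1,1):
    a=th+k*np.pi/2
    q=ctrl.solve_ik([*D,89],down(a)); print(k,q)
    if q is not None and -2.75<q[5]<2.75:
        for s in(1,-1):
            e=q[5]+s*2.2
            print("  sign",s,e)
```

```text
Traceback (most recent call last):
  File "scipy/spatial/transform/_rotation.pyx", line 1143, in scipy.spatial.transform._rotation.Rotation.from_matrix
ValueError: Non-positive determinant (left-handed or null coordinate frame) in rotation matrix 0: [[-0.39073113  0.92050485  0.        ]
 [-0.92050485 -0.39073113  0.        ]
 [ 0.          0.         -1.        ]].
```

```bash
sed -i 's/return np.array(\[\[np.sin.*/c,s=np.cos(a),np.sin(a); return np.array([[-s,c,0],[c,s,0],[0,0,-1.]])/' h.py
python3 - <<'E'
from h import *
D=np.array([574.9,-157.7])
for deg in(-23,157,90,270):
    q=ctrl.solve_ik([*D,89],down(np.radians(deg))); print(deg,q)
E
```

```text
-23 [-4.12829611e-01  4.33850377e-01  1.62039062e+00 -4.44089210e-16
  1.08735166e+00 -1.14038834e-02]
157 None
90 [-4.12829611e-01  4.33850377e-01  1.62039062e+00 -4.44089210e-16
  1.08735166e+00 -1.98362594e+00]
270 [-4.12829611e-01  4.33850377e-01  1.62039062e+00 -4.44089210e-16
  1.08735166e+00  1.15796672e+00]
```

Run:
```python
from h import *
D=np.array([574.9,-157.7]); r=down(np.radians(-23))
ctrl.gripper_to(60,40)
ctrl.move_ptp([*D,180],r)
if ctrl.move_l([*D,89],vel=80,threshold=8): print("contact",sensors.read_state()["eef_pos"])
ctrl.gripper_to(0,40)
s=sensors.read_state(); print(s["grip_width"],s["grasp_force"],s["eef_pos"],s["force"],s["wrist_torque"])
q=np.array(s["q"]); q0=q[5]; b=s["wrist_torque"][2]
while q[5]>q0-2.35:
    q[5]-=0.06; ctrl.set_joints(q); s=sensors.read_state(); w=s["wrist_torque"][2]
    if q[5]<q0-1.6: print(round(q0-q[5],2),w.round(3),round(q0-s["q"][5],3))
    if abs(w)>0.35: break
print(s["force"],s["t"])
```

```text
13.363320844526404 43.04324805736542 [ 576.2323859  -158.51121197   89.75416386] [ 4.78970353 -1.97130415 -0.29868507] [-0.28090732 -0.47495961  0.02069121]
1.62 0.056 1.618
1.68 0.05 1.678
1.74 0.022 1.738
1.8 0.04 1.798
1.86 0.033 1.858
1.92 0.043 1.918
1.98 -1.132 1.975
[-2.38933604 -5.60142334  0.78133005] 12.2417
```

Run:
```python
from h import *
ctrl.gripper_to(60)
p=sensors.read_state()["eef_pos"]; ctrl.move_l([p[0],p[1],240],vel=150)
F=np.array([530.5,-423.]); a=np.radians(48.4)
# squeeze fin along its length (carrier y) to centre it
ctrl.gripper_to(85,20)
ctrl.move_ptp([*F,240],down(a))
im,d=grab("top"); crop(im,290,150,220,120,3.6,"pics/z3.png")
print(ctrl.move_l([*F,106],vel=100,threshold=8)); print(sensors.read_state()["eef_pos"],ctrl.solve_ik([*F,106],down(a+np.pi/2)),ctrl.solve_ik([*F,106],down(a-np.pi/2)))
ctrl.gripper_to(0,20); s=sensors.read_state(); print(s["grip_width"],s["force"])
```

```text
False
[ 531.03576661 -423.53323777  107.10849769] None [-8.00519347e-01  5.62425850e-01  1.38351712e+00 -4.44089210e-16
  1.19564968e+00 -7.44623778e-02]
49.437353893434576 [-3.11141762 -2.13625914  2.76859059]
```

View pics/z3.png

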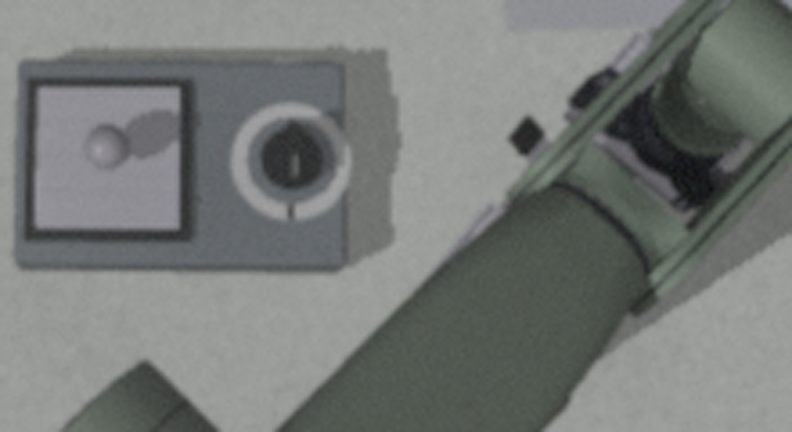

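The dial line now points at the tick, and the fin is centred along its length. Regrip across the fin, lift, and look.

Run:
```python
from h import *
p=sensors.read_state()["eef_pos"]; F=p[:2]; a=np.radians(48.4)-np.pi/2
ctrl.gripper_to(85); ctrl.move_l([*F,180],vel=120)
ctrl.gripper_to(50,90)
ctrl.move_ptp([*F,180],down(a))
print(ctrl.move_l([*F,104],vel=100,threshold=8)); 
ctrl.gripper_to(0,90); s=sensors.read_state(); print(s["grip_width"],s["force"],s["wrist_torque"],s["eef_pos"])
z0=s["eef_pos"][2]
ctrl.move_l([*F,104+185],vel=120); s=sensors.read_state(); print(s["grip_width"],s["force"],s["wrist_torque"],s["eef_pos"],s["t"])
B=np.array([578.,7.3]); y=-0.019
print(ctrl.solve_ik([*B,250],down(y)))
ctrl.move_l([500,-250,289],rot=down((a+y)/2),vel=150)
ctrl.move_l([*B,262],rot=down(y),vel=120); ctrl.hold(.5)
s=sensors.read_state();print(s["eef_pos"],s["eef_rot"].round(3),s["t"],z0)
for n in("top","side"):
    im,d=grab(n); cv2.imwrite(f"pics/{n}1.png",im[:,:,::-1]); np.save(f"pics/{n}1.npy",d)
    (crop(im,250,130,200,150,4,"pics/c_top1.png") if n=="top" else crop(im,220,90,200,150,4,"pics/c_side1.png"))
```

```text
False
17.184057854479654 [ 3.81352923 -4.56157633  1.46529778] [-0.51042477 -0.54436956  0.08198328] [ 531.75836997 -425.82317302  105.90842439]
16.553822644696687 [-0.39578368  0.67811134 -7.92645027] [-0.00316734  0.04829319 -0.00828648] [ 529.76393932 -423.7884507   287.54801813] 23.3333
[-1.37052266e-01  2.18024999e-01  1.54101251e+00 -4.44089210e-16
  1.38255514e+00 -1.18052266e-01]
[577.99303229   7.30102075 261.99587301] [[ 0.019  1.    -0.   ]
 [ 1.    -0.019  0.   ]
 [ 0.    -0.    -1.   ]] 27.5583 105.90842438970581
```

View pics/c_side1.png

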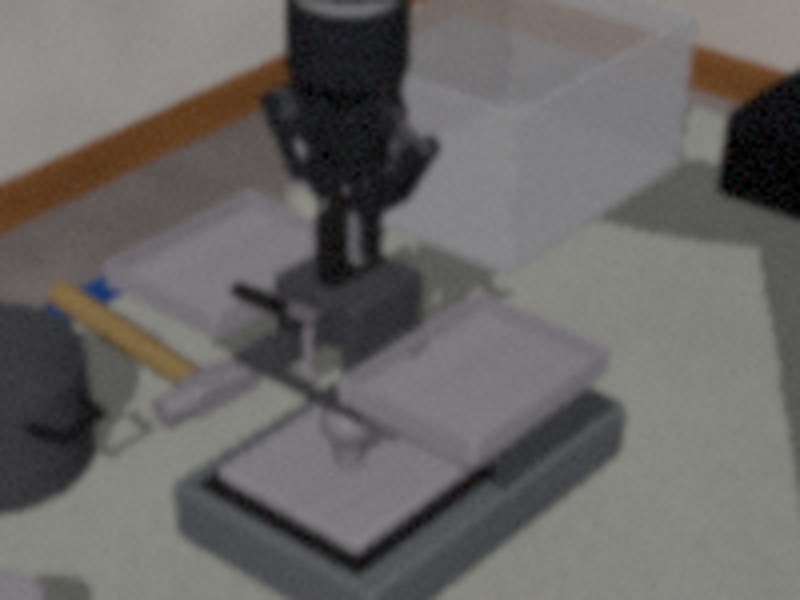

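View pics/c_top1.png

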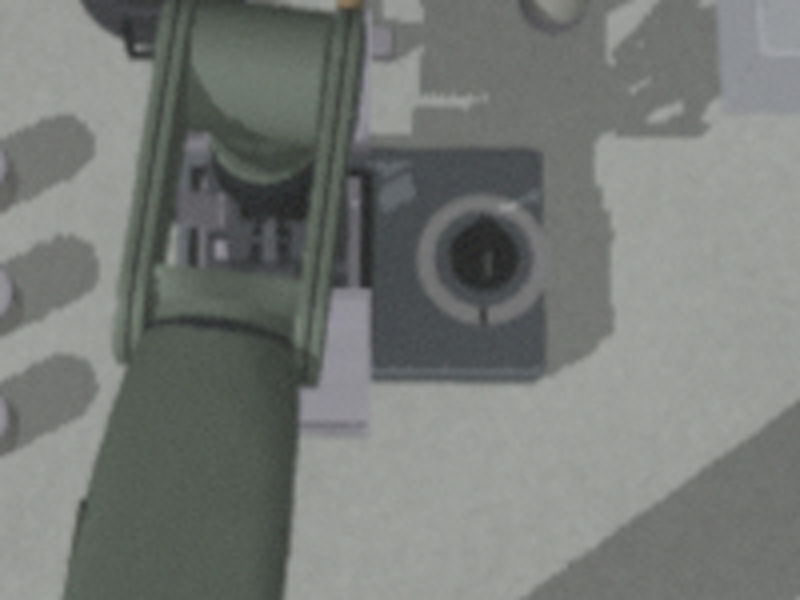

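Top: tray edge (370,290–435) is parallel to the case edge, and the carrier hovers over the ball. Descend with force guard.

Run:
```python
from h import *
B=np.array([578.,7.3])
for z in(232,222,212,202,192,184,179,175,172,170):
    h=ctrl.move_l([*B,z],vel=50,threshold=10); s=sensors.read_state()
    print(z,h,s["eef_pos"].round(2),s["force"].round(1),s["wrist_torque"].round(2),round(s["grip_width"],1))
    if h: break
```

```text
232 False [578.18   7.3  232.09] [-0.1  0.6 -8.2] [-0.08 -0.02  0.  ] 16.9
222 False [577.45   7.4  221.24] [ 0.7  0.8 -7. ] [-0.08 -0.01  0.02] 16.9
212 False [577.5    7.37 211.21] [-0.4 -0.6 -7.5] [ 0.    0.03 -0.08] 16.9
202 False [577.58   7.34 201.34] [ 0.1 -0.2 -8.1] [-0.02 -0.    0.  ] 16.7
192 False [577.54   7.35 191.31] [ 0.1  0.5 -7. ] [-0.03  0.02  0.01] 16.8
184 False [577.55   7.35 183.32] [ 0.4 -0.1 -7.2] [-0.06  0.01 -0.04] 17.1
179 False [577.48   7.38 178.4 ] [ 0.5  0.3 -8.2] [-0.05  0.    0.04] 16.8
175 False [577.65   7.34 174.56] [ 0.1 -0.  -7.6] [-0.02  0.01  0.01] 16.7
172 False [578.64   7.21 172.51] [ 0.7 -0.6 -6.7] [-0.01 -0.06 -0.  ] 17.1
170 False [578.9    7.18 171.53] [0.6 0.8 1.3] [-0.04  0.45  0.04] 17.1
```

Run:
```python
from h import *
B=np.array([578.,7.3])
for z in(169,168,167):
    h=ctrl.move_l([*B,z],vel=30,threshold=15); s=sensors.read_state()
    print(z,h,s["eef_pos"].round(2),s["force"].round(1),s["wrist_torque"].round(2))
    if h or s["force"][2]>10: break
ctrl.gripper_to(50); ctrl.hold(.3); s=sensors.read_state(); print(s["force"])
ctrl.move_l([*B,260],vel=150)
q=ctrl.solve_ik([420,-350,300],down(-.7)); print(q); ctrl.set_joints(q)
C=[]
for n in("top","side"):
    im,d=grab(n); cv2.imwrite(f"pics/{n}2.png",im[:,:,::-1]); np.save(f"pics/{n}2.npy",d)
    C.append(cv2.resize(im[130:260,250:400] if n=="top" else im[130:260,250:400],None,fx=2.6,fy=2.6,interpolation=cv2.INTER_CUBIC))
cv2.imwrite("pics/c2.png",cv2.convertScaleAbs(np.hstack(C)[...,::-1],alpha=1.3))
print(sensors.read_state()["t"])
```

```text
169 False [579.03   7.2  170.83] [0.7 1.5 5.2] [0.01 0.71 0.02]
168 False [579.03   7.21 170.24] [-0.9  1.3  7.7] [0.06 0.91 0.01]
167 False [579.09   7.19 169.87] [-2.   1.1 10.5] [ 0.06  1.12 -0.05]
[ 0.37902456  0.45385814 -0.74635976]
[-8.53067219e-01  1.15032211e-01  1.55614608e+00 -4.44089210e-16
  1.47041436e+00 -1.53067219e-01]
34.9083
```

View pics/c2.png

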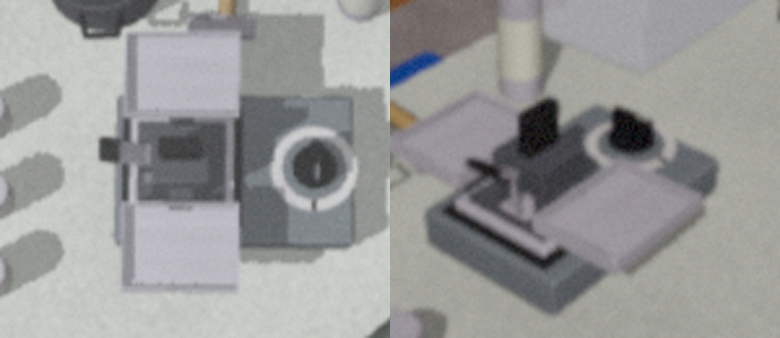

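Run:
```python
from h import *
p=cv2.imread("pics/top2.png")[:,:,::-1]; C=cloud("top",np.load("pics/top2.npy")); X,Y,Z=C[...,0],C[...,1],C[...,2]
m=((Z>85)&(X>380)&(X<780)&(Y>-75)&(Y<80)).astype(np.uint8); m=cv2.morphologyEx(m,cv2.MORPH_OPEN,cv2.getStructuringElement(2,(13,13)))
n,l,s,c=cv2.connectedComponentsWithStats(m)
for i in range(1,n):
    print(rectpose("top",l==i,110),s[i,4], np.median(Z[l==i]))
pad=(p.max(2)<60)&(X>530)&(X<630)&(Y>55)&(Y<120)&(Z>90); c=np.argwhere(pad).mean(0)[::-1]
print("pad",c,pad.sum(),np.median(Z[pad]),onplane("top",c,158))
for t in tins(p,C): print(t)
S=cloud("side",np.load("pics/side2.npy"))
m=(abs(S[...,1]-7)<45)
for x in(470,686): 
    k=m&(abs(S[...,0]-x)<30)&(S[...,2]>60); print(x,np.median(S[k],0))
```

```text
((578.6769409179688, 7.998653411865234), (137.2312469482422, 322.91998291015625), 89.09793853759766) 2797 96.72891635528163
pad [291.625 187.1  ] 40 155.47924330177216 [[578.13602963  90.82026707 158.        ]]
(array([412.5, 356.6]), 9.4, array([124., 124., 128.]), np.float64(61.6))
(array([451. , 252.8]), 9.2, array([138., 138., 143.]), np.float64(61.1))
(array([552. , 251.2]), 9.2, array([138., 137., 142.]), np.float64(61.0))
(array([657.6, 256.8]), 8.9, array([138., 137., 142.]), np.float64(61.7))
470 [469.22299343   8.00926442  94.36677567]
686 [685.38827558   9.32026336  94.64694267]
```

Run:
```python
from h import *
P=np.array([580.,94.5]); y=-0.019
ctrl.gripper_to(0,20); print(sensors.read_state()["grip_width"])
ctrl.move_ptp([420,-200,300],down(y))
ctrl.move_l([*P,240],rot=down(y),vel=150)
ctrl.hold(.2); b=sensors.read_state()["force"]
for z in(190,182,175,170,166,162,158,155,153,151,150,149,148,147,146,145):
    h=ctrl.move_l([*P,z],vel=40,threshold=14); s=sensors.read_state()
    print(z,h,s["eef_pos"].round(1),(s["force"]-b).round(1))
    if h or s["force"][2]-b[2]>11: break
```

```text
-0.1057022306772265
190 False [580.3  94.5 190.4] [0.4 0.3 0.1]
182 False [580.1  94.5 182. ] [ 1.7 -0.4  2.1]
175 False [579.5  94.1 174.4] [0.7 0.3 1.5]
170 False [579.6  94.3 169.4] [1.2 0.3 0.1]
166 False [579.7  94.4 165.5] [0.4 0.3 0.3]
162 False [579.8  94.5 161.6] [-0.1  0.4  0.7]
158 False [579.8  94.5 157.6] [0.7 0.2 0.7]
155 False [579.8  94.5 154.7] [0.8 0.8 0.5]
153 False [579.9  94.5 152.8] [0.7 0.1 1.1]
151 False [580.   94.5 150.9] [1.4 0.3 1.1]
150 False [580.   94.5 149.9] [0.6 0.9 2.2]
149 False [580.   94.6 149.1] [-0.3  0.6  3.1]
148 False [580.1  94.6 148.7] [-1.3  1.5  5.6]
147 False [580.2  94.6 148.2] [-2.   1.8  8. ]
146 False [580.2  94.8 147.7] [-3.5  0.6  9.9]
145 False [580.3  95.1 147.1] [-4.   1.7 12.3]
```

Run:
```python
from h import *
P=np.array([580.,94.5])
ctrl.move_l([*P,142],vel=30,threshold=14); s=sensors.read_state(); print(s["eef_pos"],s["force"])
ctrl.move_l([*P,260],vel=150)
ctrl.gripper_to(78,60)
ctrl.set_joints(ctrl.solve_ik([400,-330,300],down(-.7)))
C=[]
for n in("top","side"):
    im,d=grab(n); cv2.imwrite(f"pics/{n}3.png",im[:,:,::-1]); np.save(f"pics/{n}3.npy",d)
    C.append(cv2.resize(im[130:260,250:400],None,fx=2.6,fy=2.6,interpolation=cv2.INTER_CUBIC))
    CC=cloud(n,d); p=im
    k=(p.max(2)<60)&(abs(CC[...,0]-578)<40)&(CC[...,1]>60)&(CC[...,1]<120)&(CC[...,2]>80); print(n,k.sum(),np.median(CC[k],0))
    if n=="top": print(*tins(p,CC),sep="\n")
cv2.imwrite("pics/c3.png",cv2.convertScaleAbs(np.hstack(C)[...,::-1],alpha=1.3))
print(sensors.read_state()["t"])
for b in [(412,356),(451,253),(552,251),(657,257)]:
  for a in(0,90,180,-90): 
    q=ctrl.solve_ik([*b,46],down(np.radians(a))); print(b,a,None if q is None else q.round(2)[[0,5]])
```

```text
[580.39946665  96.54790822 145.65614984] [-6.86574381  4.92018891 18.88301491]
top 26 [579.51437368 101.31313966 126.67463022]
(array([411.9, 356.2]), 9.4, array([124., 123., 127.]), np.float64(61.6))
(array([450.3, 253. ]), 9.2, array([138., 137., 142.]), np.float64(61.5))
(array([551., 252.]), 9.1, array([138., 137., 142.]), np.float64(61.1))
(array([656.6, 257.6]), 9.2, array([137., 136., 141.]), np.float64(61.2))
side 78 [577.58710636 102.5630982  123.5173837 ]
47.7583
(412, 356) 0 [0.55 0.55]
(412, 356) 90 [ 0.55 -1.02]
(412, 356) 180 [ 0.55 -2.59]
(412, 356) -90 [0.55 2.12]
(451, 253) 0 [0.34 0.34]
(451, 253) 90 [ 0.34 -1.23]
(451, 253) 180 [ 0.34 -2.8 ]
(451, 253) -90 [0.34 1.91]
(552, 251) 0 [0.28 0.28]
(552, 251) 90 [ 0.28 -1.29]
(552, 251) 180 None
(552, 251) -90 [0.28 1.85]
(657, 257) 0 [0.25 0.25]
(657, 257) 90 [ 0.25 -1.32]
(657, 257) 180 None
(657, 257) -90 [0.25 1.82]
```

View pics/c3.png

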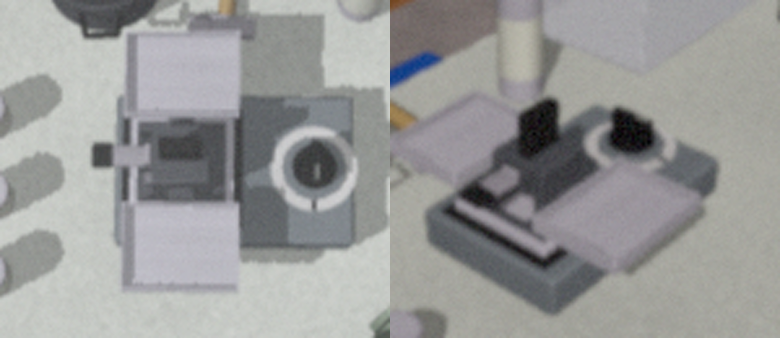

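Lever is down (pad z≈126 mm, level in both views), with the dial still on the tick. Now the tins.

```bash
cat > t.py <<'E'
import sys
from h import *
yaw=-0.017; O=np.array([578.5,7.6]); ex=np.array([np.cos(yaw),np.sin(yaw)]); ey=np.array([-ex[1],ex[0]])
SL=[(108,-34),(-108,-34),(108,34),(-108,34)]
OTH=[((450,440),30),((550,378),36),((617,355),45)]   # jar, dish, carton
def look():
    im,d=grab("top"); C=cloud("top",d)
    return [t[0]+[1.5,0] for t in tins(im,C) if t[2].ptp()<20] if hasattr(t0:=np.zeros(1),"ptp") else [t[0]+[1.5,0] for t in tins(im,C) if np.ptp(t[2])<20]
def move_tin(P,slot,others):
    obs=[(o,29) for o in others]+OTH
    def clr(a):
        u=np.array([np.cos(a),np.sin(a)])
        return min([min(np.hypot(*(P+s*50*u-o))-r for s in(1,-1)) for o,r in obs])
    a=max(np.radians([0,20,-20,45,-45,65,-65,90]),key=lambda a:min(clr(a),25)-abs(a)*.5)
    print("pick",P,"a",np.degrees(a),"clear",clr(a))
    ctrl.gripper_to(80,50)
    ctrl.move_ptp([*P,240],down(a))
    ctrl.move_l([*P,110],vel=200)
    if ctrl.move_l([*P,45],vel=80,threshold=8): print("CONTACT",sensors.read_state()["eef_pos"]); sys.exit()
    ctrl.gripper_to(40,50); s=sensors.read_state(); g=s["eef_pos"][2]; print("w",s["grip_width"],"z",g)
    if not 50<s["grip_width"]<64: sys.exit("bad grip")
    ctrl.move_l([*P,240],vel=200); print("Fz",sensors.read_state()["force"][2])
    T=O+SL[slot][0]*ex+SL[slot][1]*ey
    ctrl.move_l([*T,240],rot=down(yaw),vel=200)
    ctrl.move_l([*T,97+g+10],vel=150)
    c=ctrl.move_l([*T,93+g],vel=30,threshold=4); s=sensors.read_state(); print("down",c,s["eef_pos"][2]-g,s["force"],s["grip_width"])
    ctrl.gripper_to(68); ctrl.move_l([*T,250],vel=200); print("t",sensors.read_state()["t"])
E
sed -i 's/    return \[t\[0\]+\[1.5,0\] for t in tins(im,C) if t\[2\].ptp.*/    return [t[0]+[1.5,0] for t in tins(im,C) if np.ptp(t[2])<20]/' t.py
python3 - <<'E'
from t import *
L=look(); L.sort(key=lambda p:-p[0]); print(L)
move_tin(L[0],0,L[1:])
print(look())
im,d=grab("top"); cv2.imwrite("pics/t4.png",cv2.resize(im[130:280,150:400],None,fx=3,fy=3)[...,::-1])
E
```

```text
[array([659.5, 257. ]), array([553.2, 250.8]), array([452.5, 252.6]), array([414.2, 356.3])]
pick [659.5 257. ] a 0.0 clear 27.64035663729524
w 57.08628387882033 z 46.33563046152266
Fz -2.2612970871738693
down True 95.25261281611304 [ 1.10444887 -0.03146226  4.10364902] 56.86961273778359
t 57.2583
[array([414.2, 356.2]), array([452.5, 252.6]), array([553.2, 251.6])]
```

View pics/t4.png

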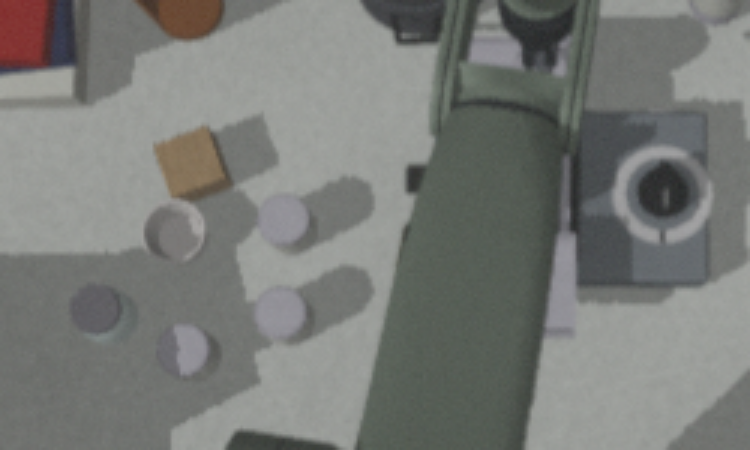

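Three tins remain where detected, the bystanders are untouched, and the dial is on its tick. Continuing.

Run:
```python
from t import *
for slot in(1,2,3):
    L=look(); L.sort(key=lambda p:-p[0]); print(L)
    if len(L)!=4-slot: sys.exit("count")
    move_tin(L[0],slot,L[1:])
ctrl.set_joints(ctrl.solve_ik([400,-330,300],down(-.7)))
ctrl.hold(.5)
C=[]
for n in("top","side"):
    im,d=grab(n); np.save(f"pics/{n}5.npy",d); cv2.imwrite(f"pics/{n}5.png",im[...,::-1])
    C.append(cv2.resize(im[130:260,160:400] if n=="top" else im[130:260,250:400],None,fx=2.05,fy=2.05,interpolation=cv2.INTER_CUBIC))
    if n=="top": print("left",tins(im,cloud(n,d)))
cv2.imwrite("pics/c5.png",cv2.convertScaleAbs(np.hstack(C)[...,::-1],alpha=1.3)); print(sensors.read_state()["t"])
```

```text
[array([553.6, 251.6]), array([451.8, 253. ]), array([414. , 356.6])]
pick [553.6 251.6] a 20.0 clear 28.853365852515843
w 57.099279031007626 z 46.1199120283699
Fz -2.6439347586294404
down True 94.92352111561007 [ 1.42086721 -0.17727869  2.01097625] 57.57491656193737
t 65.825
[array([451.8, 253.3]), array([414.2, 356.2])]
pick [451.8 253.3] a 0.0 clear 74.64444027539535
w 56.82333549560711 z 45.97925009646862
Fz -3.489303524404275
down True 94.68295002436547 [0.74862041 0.61398111 3.28206087] 57.00055704140685
t 74.3417
[array([414.2, 356.3])]
pick [414.2 356.3] a 0.0 clear 52.50158190676595
w 57.120162601964964 z 46.00884568174454
Fz -2.481796395024397
down True 94.1481928352718 [ 1.9001082  -0.52158202  3.12456333] 57.355869171032104
t 83.3417
left []
85.3667
```

View pics/c5.png

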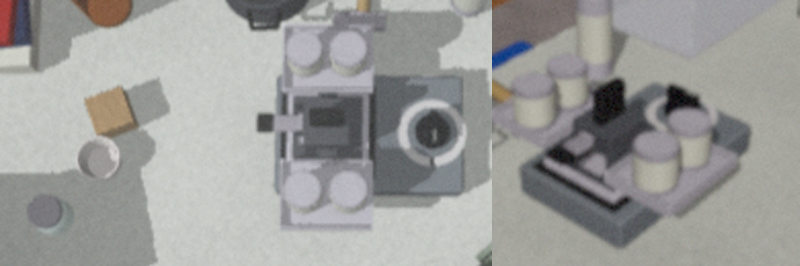

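All four tins stand in the trays, the lever is level, the dial line is on the tick, and the jar, dish and carton haven't moved. A last numeric check of the lever, then I hand in.

Run:
```python
from h import *
for n in("top","side"):
    im,d=grab(n); C=cloud(n,d)
    k=(im.max(2)<60)&(abs(C[...,0]-578)<40)&(C[...,1]>60)&(C[...,1]<120)&(C[...,2]>80); pz=np.median(C[k],0); print(n,k.sum(),pz)
    k=(C[...,2]>146)&(C[...,2]<168)&(abs(C[...,1]-8)<75)&(abs(abs(C[...,0]-578)-108)<60); print("tin tops z",np.median(C[k][:,2]),k.sum())
if pz[2]<132: print(ctrl.finish_job())
```

```text
top 19 [579.96630094 101.8370423  122.46797861]
tin tops z 155.45527432727715 1116
side 79 [578.59140937 101.29464979 121.8496093 ]
tin tops z 154.8559126141364 993
the job is handed in; nothing more can be done
None
```

I turned the dial back to its zero stop, seated the carrier on the ball and pressed its latch down, then stood all four tins upright in the trays. The jar, carton and dish were left alone, and the job was handed in after about 86 s of robot time.

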